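# Refit the oversize access plate of a bench heater

## Task

Refit the loose aluminium access plate in the open chamber of the bench heater. It is longer than the opening: tilt it, tuck one end deep under the lip on the robot's side, lower the other end through, settle it flat on the ledges and slide it away from the robot, fully home against the far stop so that it presses in the interlock pin; then let go. The frame is not exactly where it is measured, so work slowly and gently by feel, and leave the beaker, the dropper bottle and the dish alone.

Things in the scene. Friction and masses are not known exactly. Their poses are not given: they have to be found in the camera images.
- tab (a point): middle of the upright lift tab where the plate is gripped, 30 mm above the plate's underside. Plate: aluminium, 170 mm (x) by 90 mm (y), 5 mm thick, 0.2 to 0.4 kg, the same either way round, flat on the bench at first. The tab stands on its middle: 8 mm thick (along x), 50 mm wide (along y), rising from 5 to 45 mm above the underside. z is the plate's normal, upward
- plate: the same plate; origin at the centre of its underside, 30 mm below point tab
- end_a (a point): middle of the lower edge of the plate's -x end (85 mm from its centre)
- end_b (a point): middle of the lower edge of the plate's +x end (85 mm from its centre)
- housing: bench heater, a low white box 256 x 136 mm, fixed; origin at the centre of its underside, x away from the robot along its length, z up. It carries a rigid steel frame (lips, stops and ledges in one) clamped up to 12 mm either way along x from its nominal place, no shift in y or z; that shift is not measured and must be felt. The aluminium block on the chamber floor is 34 mm high
- opening (a point): nominal centre of the opening at the frame's top, 66 mm above the bench; axes as the housing's. Opening 148 mm long (x = -74 to +74 mm) and 98 mm wide. A lip at each end, 4 mm thick, underside 62 mm up. The true centre is up to 12 mm off along x, with the whole frame
- near_stop (a point): foot of the near stop, nominal (up to 12 mm off along x, with the whole frame): the rigid upright end of the pocket under the near lip, on the robot's side, 100 mm from the opening's centre, so the pocket is 26 mm deep. It stands at ledge height, 44 mm above the bench; the near ledge is 36 mm deep. With the plate pushed against this stop its other end clears the far lip by only 4 mm
- far_stop (a point): foot of the far stop, nominal (up to 12 mm off along x, with the whole frame): the rigid upright end of the pocket under the far lip, 87 mm from the opening's centre, so the pocket is 13 mm deep. It stands at ledge height, 44 mm above the bench; the far ledge is 27 mm deep
- pin (a joint): interlock pin, brass, 8 mm across, 48 mm above the bench at y = 0; 0 = standing 6 mm out of the far stop towards the robot; 0.006 = pushed in flush by the plate's end. Light spring, under 0.5 N, which the plate's friction holds
- beaker: small glass beaker, 48 mm wide, 59 mm tall, bystander; origin at the centre of its underside
- dropper: brown dropper bottle, 38 mm wide, 107 mm tall, bystander; origin at the centre of its underside
- dish: petri dish, 66 mm wide, 15 mm tall, bystander; origin at the centre of its underside
Not all that is in view belongs to the job. What is shaped like the plate but green is not meant.

How it is judged:
By the outcome, as a careful person would: the job done as asked, in the order asked, and still so for the second after the job is handed in, with the robot touching nothing.
It also fails if it takes over 53 s, if anything falls off the work surface, if the arm or the gripper's body presses on something with over 40 N, if the wrist force passes 120 N, or if a joint passes its speed limit or range.

## Robot

A 6-joint arm with a two-finger parallel gripper is mounted at the origin on a cart in front of the work surface, level with it; the furniture and walls round the work are solid. World frame = base frame: x ahead of the robot, y to its left, z up, the work surface at z = 0. Lengths are in mm, angles in degrees, forces in N, time in s.
With the tool pointing down it reaches from about 350 to 850 mm from the base axis. Payload 8.1 kg.
Tool frame: the origin (TCP) lies between the finger pads; the fingertips stand 25 mm ahead of it and the grasp point (between the pads) lies 6 mm ahead of it (r.tcp_to_tips is the distance from the TCP to the fingertips, in mm); z points along the fingers, y is the line along which they close (so a half turn about z gives the same grasp; the last joint's range is limited). The gripper opens to 85 mm and grips with 20 to 120 N. Pads are 22 mm wide; open, the fingers measure 114 mm over their backs; the gripper's body (76 mm by 85 mm) begins 54 mm behind the grasp point. The pads swing forward as they close: fully open they stand 13 mm farther back than shut.
Start: joints at [-73.705, 7.471, 85.268, -0, 87.261, -4.893], TCP at [216.877, -559.437, 256.292] pointing down, gripper open.
Joint ranges: [-169.43, 169.43], [-51.17, 129.36], [1.28, 143.12], [-76.62, 256.62], [0, 156.53], [-152.29, 152.29]. Speed limits (degrees/s): [136.94, 136.94, 159.86, 180, 180, 180].

## Interface

Orientations are given as [roll, pitch, yaw] about the fixed x, y, z axes, in that order (R = Rz(yaw) Ry(pitch) Rx(roll)).
In Python, from bench import r gives the robot as it stands.
- The arm moves only by the tool apply_moves, never from a script. Its arguments are lists of equal length, an entry for each row: "angular": the turn, a rotation vector about the world's x, y, z in units of 8 degrees (1.0 is 8 degrees), a list of three; "travel": the shift along the world's x, y, z in units of 40 mm (1.0 is 40 mm), a list of three; "jaw": the opening, from 0 (shut) to 1 (fully open). A call has 1 to 20 rows; each row shifts and turns the commanded pose from where the row before left it; what a row does not reach is not made up. A row lasts 1/8 s, in which the tool goes at most 62.5 mm and 10.7 degrees, less where a joint would pass 70% of its speed; a pose out of reach is approached as far as the arm can. A call is refused whole if a number of a shift passes 1 or a number of a turn 1, either way. A call with a gripper value outside its range is refused whole. The fingers move at their own pace and stop on an object; "force" is the grip in N (left out, the last holds). Time passes only in rows, so rows that do not move let the fingers close. It gives the time, the measured TCP pose, the force, the opening and the grip force at its end, in the units of the state.
- r.sense(): the state, without advancing time (a new reading comes with each control period).
- r.snapshot(name): name is "scene" or "top"; returns a dict with "color" (384x512x3 uint8, red, green, blue), "fx", "fy", "cx", "cy" (pixels), "R" (3x3) and "t" (3): a world point X has camera coordinates R X + t. Camera axes: x right, y down, z forward; pixel columns grow to the right and rows downward; lengths in mm; the calibration is good to about 2 mm. A picture is of the moment at which its call begins. There is no depth.
- r.hand_in(): hands the job in; it is judged then, once.
The state is a dict: "time": time; "joint_pos": joint angles; "qd": joint speeds; "joint_efforts": joint torques, N m; "tool_pos": TCP position; "tcp_rot": TCP orientation; "ft_force": force on the tool from outside, world axes, zero at the start; "wrist_torque": the same for the moment, N m; "finger_gap": finger opening in mm; "grip_force": force on a finger pad.
Only numpy, scipy, OpenCV 4.12 (cv2) and the standard library are available. Lean on these libraries where they do the work, as an engineer would, in place of code of your own. Each camera call takes 0.05 s, during which the arm holds its last target. There are 200 camera calls.

## Working session

There is one attempt and no reset: what is moved stays moved. The work goes in short steps, Python scripts to look and compute and a tool call to move; the robot and the scene stay as the last step left them, time stands still between calls to the robot, and variables do not carry over. Pictures are saved under pics/ and viewed, at most 10 in all, crops included, and the job is handed in when it is done.

Besides the shell and the picture viewer there is one more tool, called after ">>>" as a command line: name --argument value ..., lists and objects as JSON in quotes. apply_moves: Moves the arm, as the interface text tells. Its arguments: {"type":"object","properties":{"angular":{"type":"array"},"travel":{"type":"array"},"jaw":{"type":"array"},"force":{"type":"number"}},"required":["angular","travel","jaw"]}

```bash
mkdir -p pics; ls; python3 - <<'E'
from bench import r
import cv2,numpy as np
a=[]
for n in("scene","top"):
    s=r.snapshot(n); cv2.imwrite(f"pics/{n}0.png",s["color"][:,:,::-1]); np.savez(f"{n}0.npz",**s)
    print(n,s["fx"],s["cx"],s["cy"],np.round(-s["R"].T@s["t"]),np.round(s["R"],2).tolist())
E
```

```text
pics
scene 461.510095514284 259.56084092812546 189.88458784669646 [-293.  582.  657.] [[-0.6, -0.8, 0.0], [-0.4, 0.3, -0.87], [0.69, -0.52, -0.5]]
top 486.7957376576931 261.6611439841811 193.42966852524376 [ 359.  -26. 1403.] [[0.02, -1.0, -0.01], [-0.99, -0.02, -0.12], [0.12, 0.01, -0.99]]
```

View pics/scene0.png

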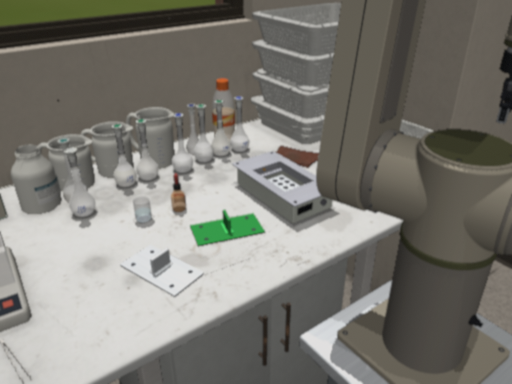

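View pics/top0.png

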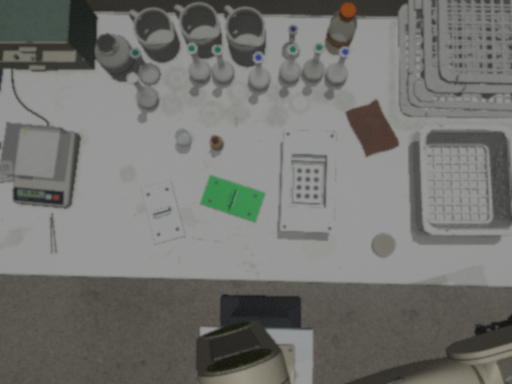

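The scene shows three plate-like things: the pale plate at top (163,212), the green one at (233,198), a decoy, and the heater at (308,182). I choose the pale one. The beaker is at (183,138), the dropper at (216,143) and the dish at (383,244). Next is a close crop to check the choice.

```bash
cat > h.py <<'E'
import numpy as np,cv2
def load(n):
    return dict(np.load(n+".npz"))
def ray(s,uv,z):
    d=s["R"].T@np.array([(uv[0]-s["cx"])/s["fx"],(uv[1]-s["cy"])/s["fy"],1]); c=-s["R"].T@s["t"]
    return c+d*(z-c[2])/d[2]
def proj(s,X):
    p=s["R"]@np.array(X,float)+s["t"]; return p[:2]/p[2]*[s["fx"],s["fy"]]+[s["cx"],s["cy"]]
E
python3 - <<'E'
from h import *
s=load("top0");im=s["color"][:,:,::-1]
q=load("scene0")["color"][:,:,::-1]
f=lambda i,x,y,w,h,k:cv2.resize(i[y:y+h,x:x+w],None,fx=k,fy=k,interpolation=cv2.INTER_CUBIC)
A=f(im,135,175,60,75,5);B=f(im,270,120,75,125,4)[:,:]
C=f(q,115,240,95,60,4);D=f(q,230,145,110,80,4)
W=np.zeros((600,800,3),np.uint8)
W[:375,:300]=A[:, :300]; W[:500,300:600]=B
W[375:600,:300]=cv2.resize(C,(300,225)); W[:150,600:]=cv2.resize(D,(200,150))
cv2.imwrite("pics/crop1.png",W)
E
```

```text
(no output)
```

View pics/crop1.png

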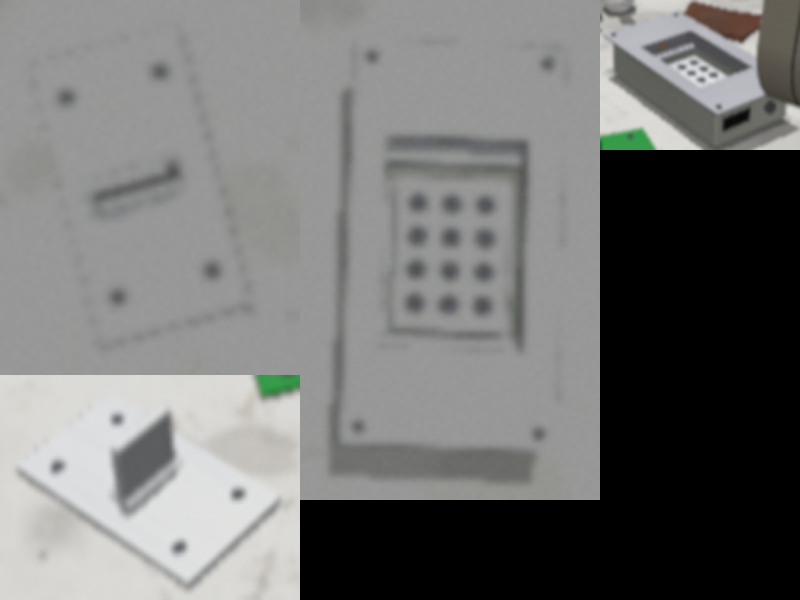

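The crop confirms the choice: a pale plate with a dark upright tab and four screws, centre near top pixel (162.8,211.8). The heater's opening and screws are clear. Now the positions.

```bash
python3 - <<'E'
from h import *
from bench import r
s=load("top0")
P=lambda L,x0,y0,ox,oy,k,z:np.array([ray(s,(x0+(x-ox)/k,y0+(y-oy)/k),z) for x,y in L])
pc=P([(33,62),(180,25),(250,310),(100,348)],135,175,0,0,5,5); ps=P([(66,97),(160,71),(212,270),(118,297)],135,175,0,0,5,5)
for n,a in(("plate corners",pc),("screws",ps)):
    d=(a[0]+a[1]-a[2]-a[3])/2; print(n,a.mean(0).round(1),np.degrees(np.arctan2(d[1],d[0])).round(1),np.linalg.norm(d).round(1))
hs=P([(372,56),(547,63),(538,433),(358,426)],270,120,300,0,4,66)
d=(hs[0]+hs[1]-hs[2]-hs[3])/2;print("house screws",hs.mean(0).round(1),np.degrees(np.arctan2(d[1],d[0])).round(1),np.linalg.norm(d))
ho=P([(352,45),(568,50),(338,443)],270,120,300,0,4,66);print("outline",ho.round(1), "mid diag",((ho[1]+ho[2])/2).round(1))
op=P([(388,137),(527,142),(522,350),(388,343)],270,120,300,0,4,66);print("opening",op.round(1),op.mean(0).round(1))
q=load("scene0")
print("scene check plate", [proj(q,X).round(1).tolist() for X in pc],"house",[proj(q,X).round(1).tolist() for X in hs])
print("scene screws crop px measured: house D scale 200/110:", [(230+x*.55,145+y*.533) for x,y in((613,34),)])
st=r.sense();print({k:np.round(v,2).tolist() for k,v in st.items()})
# scan opening edge profile down column center in top
g=cv2.cvtColor(s["color"],cv2.COLOR_RGB2GRAY)
print(g[148:168,300:322].mean(1).round().tolist()); print(g[196:212,300:322].mean(1).round().tolist())
print(g[170:200,286:300].mean(0).round().tolist(),g[170:200,318:345].mean(0).round().tolist(),g[140:150,275:345].mean(0).round().tolist())
E
```

```text
plate corners [469.5 277.6   5. ] 16.2 171.1
screws [470.6 278.6   5. ] 17.3 120.2
house screws [ 561.5 -135.4   66. ] -1.0 259.5251283707544
outline [[ 700.1  -62.2   66. ]
 [ 699.7 -213.7   66. ]
 [ 420.8  -57.9   66. ]] mid diag [ 560.2 -135.8   66. ]
opening [[ 634.8  -88.6   66. ]
 [ 633.4 -185.5   66. ]
 [ 487.7 -183.2   66. ]
 [ 490.4  -91.    66. ]] [ 561.6 -137.1   66. ]
scene check plate [[119.9, 263.5], [150.5, 244.7], [204.1, 273.4], [173.9, 295.9]] house [[236.7, 163.8], [271.0, 153.2], [331.1, 187.9], [294.6, 202.3]]
scene screws crop px measured: house D scale 200/110: [(567.1500000000001, 163.122)]
{'time': 0.1, 'joint_pos': [-73.7, 7.51, 85.32, 0.0, 87.26, -4.89], 'qd': [0.01, -0.1, -0.16, -0.01, 0.03, 0.02], 'joint_efforts': [0.0, -57.09, -50.19, -0.0, 0.01, 0.0], 'tool_pos': [216.76, -558.99, 255.33], 'tcp_rot': [-179.9, -0.01, 21.19], 'ft_force': [-0.05, -0.41, 0.24], 'wrist_torque': [0.01, -0.03, 0.01], 'grip_force': 0.0, 'finger_gap': 85.67}
[151.0, 152.0, 152.0, 151.0, 150.0, 141.0, 121.0, 104.0, 105.0, 118.0, 134.0, 143.0, 134.0, 114.0, 111.0, 120.0, 131.0, 14
[... 211 characters left out ...]
27.0, 117.0, 116.0] [137.0, 146.0, 148.0, 143.0, 136.0, 122.0, 104.0, 104.0, 128.0, 145.0, 151.0, 152.0, 151.0, 151.0, 152.0, 151.0, 150.0, 148.0, 149.0, 151.0, 152.0, 151.0, 151.0, 152.0, 152.0, 152.0, 152.0] [151.0, 152.0, 152.0, 150.0, 146.0, 132.0, 121.0, 124.0, 138.0, 147.0, 150.0, 152.0, 151.0, 152.0, 151.0, 152.0, 151.0, 151.0, 151.0, 151.0, 152.0, 151.0, 151.0, 151.0, 151.0, 151.0, 151.0, 151.0, 152.0, 152.0, 152.0, 151.0, 151.0, 151.0, 152.0, 152.0, 152.0, 151.0, 151.0, 151.0, 151.0, 151.0, 152.0, 152.0, 151.0, 152.0, 151.0, 151.0, 151.0, 151.0, 151.0, 151.0, 151.0, 151.0, 151.0, 151.0, 152.0, 151.0, 151.0, 151.0, 150.0, 150.0, 150.0, 151.0, 151.0, 151.0, 151.0, 151.0, 151.0, 151.0]
```

The plate is at about (470,278) with yaw 17°, and the opening is at about (561.5,-136.5) with yaw -1°. Moving over the plate now.

>>> apply_moves --angular '[[0,0,0.53],[0,0,0.53],[0,0,0.53],[0,0,0.53],[0,0,0.53],[0,0,0.53],[0,0,0.53],[0,0,0.53],[0,0,0.53],[0,0,0.53],[0,0,0.53],[0,0,0.53],[0,0,0.53],[0,0,0.53],[0,0,0.53],[0,0,0.53],[0,0,0.53],[0,0,0.53],[0,0,0.53],[0,0,0.53]]' --travel '[[0.6,1,0],[0.6,1,0],[0.6,1,0],[0.6,1,0],[0.6,1,0],[0.6,1,0],[0.3,1,0],[0.3,1,0],[0.3,1,0],[0.3,1,0],[0.3,1,0],[0.3,1,0],[0.2,1,0],[0.2,1,0],[0.2,1,0],[0.2,1,-0.2],[0.1,1,-0.3],[0,1,-0.4],[0,1,-0.5],[0,1,-0.5]]' --jaw '[1,1,1,1,1,1,1,1,1,1,1,1,1,1,1,1,1,1,1,1]' --force 80

```text
time: 2.6
tool_pos: [468.5, 241.8, 179.4]
tcp_rot: [-180.0, 0.0, 106.1]
ft_force: [0.5, -0.5, 0.1]
finger_gap: 85.6
grip_force: 0.0
```

```bash
python3 - <<'E'
from h import *
q=load("scene0")
f=lambda x,y:(115+x/3.158,240+(y-375)/3.75)
print(ray(q,f(149,489),5).round(1), np.mean([ray(q,f(*p),5) for p in((117,419),(57,466),(238,494),(179,547))],0).round(1))
D=lambda x,y:(230+x*.55-330,145+y*.533)
print(np.mean([ray(q,D(*p),66) for p in((613,34),(676,14),(719,106),(782,76))],0).round(1))
E
```

```text
[462.2 279.3   5. ] [470.8 276.9   5. ]
[ 566.1 -140.3   66. ]
```

>>> apply_moves --angular '[[0,0,0.1],[0,0,0],[0,0,0],[0,0,0]]' --travel '[[0.02,0.9,-0.8],[0,0,-0.8],[0,0,-0.2],[0,0,0]]' --jaw '[1,1,1,1]'

```text
time: 3.1
tool_pos: [469.4, 276.1, 108.1]
tcp_rot: [-179.9, 0.0, 106.8]
ft_force: [0.8, 0.1, 0.8]
finger_gap: 85.5
grip_force: 0.0
```

>>> apply_moves --angular '[[0,0,0],[0,0,0],[0,0,0],[0,0,0],[0,0,0],[0,0,0],[0,0,0],[0,0,0],[0,0,0],[0,0,0]]' --travel '[[0,0.04,-0.6],[0,0,-0.6],[0,0,-0.4],[0,0,-0.2],[0,0,0],[0,0,0],[0,0,0],[0,0,0],[0,0,0],[0,0,0]]' --jaw '[1,1,0.7,0.5,0.3,0,0,0,0,0]'

```text
time: 4.35
tool_pos: [470.5, 278.5, 37.5]
tcp_rot: [179.9, -0.0, 106.8]
ft_force: [-0.2, -0.4, 5.3]
finger_gap: 7.1
grip_force: 78.9
```

>>> apply_moves --angular '[[0,0,0],[0,0,0],[0,0,0],[0,0,0],[0,0,0],[0,0,-0.2],[0,0,-0.2],[0,0,-0.2],[0,0,-0.2],[0,0,-0.2],[0,0,-0.2],[0,0,-0.2],[0,0,-0.2],[0,0,-0.2],[0,0,-0.2],[0,0,-0.22],[0,0,0],[0,0,0]]' --travel '[[0,0,0.3],[0,0,0.5],[0,0,0.8],[0,0,0.8],[0,0,0.5],[0.1,-0.4,0],[0.25,-0.7,0],[0.25,-0.9,0],[0.3,-1,0],[0.3,-1,0],[0.3,-1,0],[0.3,-1,0],[0.3,-1,0],[0.25,-1,0],[0.2,-0.9,0],[0.2,-0.7,0],[0,-0.5,0],[0,-0.3,0]]' --jaw '[0,0,0,0,0,0,0,0,0,0,0,0,0,0,0,0,0,0]'

```text
time: 6.6
tool_pos: [578.7, -138.9, 151.3]
tcp_rot: [-179.9, -0.0, 89.0]
ft_force: [-0.8, -0.0, -3.2]
finger_gap: 7.0
grip_force: 78.2
```

>>> apply_moves --angular '[[0,-0.4,0],[0,-0.4,0],[0,-0.4,0],[0,-0.3,0],[0,0,0]]' --travel '[[0,0.05,0],[0,0,0],[0,0,0],[0,0,0],[0,0,0]]' --jaw '[0,0,0,0,0]'

```text
time: 7.22
tool_pos: [578.6, -135.3, 151.8]
tcp_rot: [168.1, -0.2, 89.1]
ft_force: [0.3, -0.1, -2.6]
finger_gap: 6.6
grip_force: 78.4
```

```bash
python3 - <<'E'
from h import *
from bench import r
for n in("scene","top"):
    s=r.snapshot(n); np.savez(f"{n}1.npz",**s)
a=load("scene1")["color"][110:230,210:360,::-1];b=load("top1")["color"][110:250,245:365,::-1]
W=np.zeros((560,800,3),np.uint8);W[:352,:440]=cv2.resize(a,(440,352),interpolation=2);W[:420,440:]=cv2.resize(b,(360,420),interpolation=2)
cv2.imwrite("pics/c2.png",W[:420])
E
```

```text
(no output)
```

View pics/c2.png

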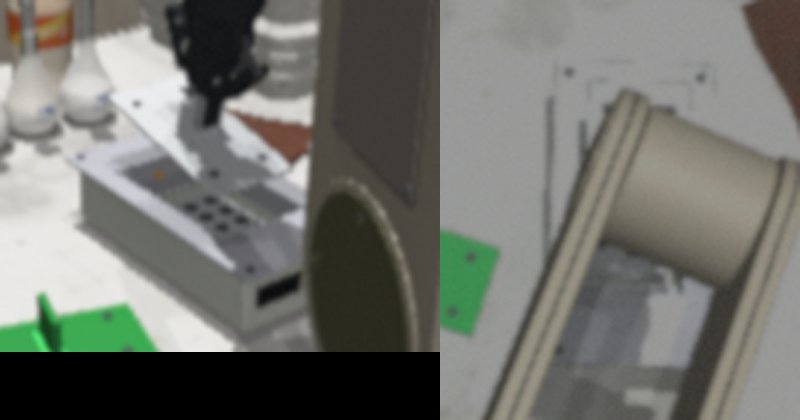

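```bash
python3 - <<'E'
from h import *
s=load("top0")
for u in(588,692): print(ray(s,(245+(u-440)/3,110+82/3),137).round(1))
print("opening edges at z66 (crop1 388,527)",[ray(s,(270+(u-300)/4,120+v/4),66).round(1) for u,v in((388,240),(525,240))])
# screws of plate far end in scene crop2: (137,104),(262,157)
q=load("scene0");f=lambda x,y:(210+x/440*150,110+y/352*120)
z=97.4+145/170*35+5
a,b=ray(q,f(137,104),z),ray(q,f(262,157),z-0);print(a.round(1),b.round(1))
# opening left/right at z66 in scene unaffected
print("scene housing screws",ray(q,f(80,157),66).round(1),ray(q,f(250,270),66).round(1))
E
```

```text
[666.  -90.7 137. ]
[ 668.  -182.6  137. ]
opening edges at z66 (crop1 388,527) [array([562.1, -89.8,  66. ]), array([ 564.3, -184.7,   66. ])]
[ 642.7 -110.7  132.3] [ 488.6 -131.6  132.3]
scene housing screws [693.2 -78.8  66. ] [432.6 -73.3  66. ]
```

>>> apply_moves --angular '[[0,0,0],[0,0,0],[0,0,0],[0,0,0],[0,0,0],[0,0,0],[0,0,0],[0,0,0],[0,0,0],[0,0,0]]' --travel '[[0.1,-0.04,-0.2],[0,0,-0.2],[0,0,-0.2],[0,0,-0.1],[0,0,-0.1],[0,0,-0.1],[0,0,-0.1],[0,0,-0.1],[0,0,-0.1],[0,0,0]]' --jaw '[0,0,0,0,0,0,0,0,0,0]'

```text
time: 8.57
tool_pos: [583.3, -137.3, 103.7]
tcp_rot: [168.1, -0.2, 89.0]
ft_force: [-0.3, 0.1, -2.9]
finger_gap: 6.8
grip_force: 78.5
```

>>> apply_moves --angular '[[0,0,0],[0,0,0],[0,0,0],[0,0,0],[0,0,0],[0,0,0],[0,0,0],[0,0,0],[0,0,0]]' --travel '[[-0.05,0,-0.05],[-0.1,0,0],[-0.1,0,0],[-0.1,0,0],[-0.1,0,0],[-0.1,0,0],[-0.1,0,0],[-0.1,0,0],[0,0,0]]' --jaw '[0,0,0,0,0,0,0,0,0]'

```text
time: 9.7
tool_pos: [553.4, -137.4, 102.2]
tcp_rot: [168.0, -0.2, 89.0]
ft_force: [0.5, 0.2, -2.1]
finger_gap: 6.8
grip_force: 78.5
```

>>> apply_moves --angular '[[0,0,0],[0,0,0],[0,0,0],[0,0,0],[0,0,0],[0,0,0]]' --travel '[[-0.05,0,0],[-0.05,0,0],[-0.05,0,0],[-0.05,0,0],[-0.05,0,0],[0,0,0]]' --jaw '[0,0,0,0,0,0]'

```text
time: 10.45
tool_pos: [543.5, -137.4, 102.2]
tcp_rot: [168.0, -0.2, 89.0]
ft_force: [0.4, -0.1, -2.2]
finger_gap: 7.2
grip_force: 78.5
```

>>> apply_moves --angular '[[0,0,0],[0,0,0],[0,0,0],[0,0,0],[0,0,0]]' --travel '[[-0.03,0,0],[-0.03,0,0],[-0.03,0,0],[-0.03,0,0],[0,0,0]]' --jaw '[0,0,0,0,0]'

```text
time: 11.08
tool_pos: [539.1, -137.5, 102.5]
tcp_rot: [168.0, -0.2, 89.0]
ft_force: [1.0, 0.2, -2.3]
finger_gap: 6.9
grip_force: 78.3
```

>>> apply_moves --angular '[[0,0,0],[0,0,0],[0,0,0],[0,0,0]]' --travel '[[-0.025,0,0],[-0.025,0,0],[-0.025,0,0],[0,0,0]]' --jaw '[0,0,0,0]'

```text
time: 11.58
tool_pos: [538.2, -137.6, 103.8]
tcp_rot: [167.7, -0.2, 89.0]
ft_force: [11.0, 2.0, -6.9]
finger_gap: 6.7
grip_force: 78.1
```

>>> apply_moves --angular '[[0,0,0],[0,0.19,0],[0,0.19,0],[0,0.19,0],[0,0.19,0],[0,0,0]]' --travel '[[0.03,0,-0.02],[0.033,0,-0.06],[0.033,0,-0.06],[0.033,0,-0.06],[0.033,0,-0.06],[0,0,0]]' --jaw '[0,0,0,0,0,0]'

```text
time: 12.32
tool_pos: [543.9, -137.7, 92.8]
tcp_rot: [174.0, -0.1, 89.0]
ft_force: [5.0, -0.7, 0.3]
finger_gap: 7.0
grip_force: 79.7
```

>>> apply_moves --angular '[[0,0.19,0],[0,0.19,0],[0,0,0]]' --travel '[[0.028,0,-0.065],[0.028,0,-0.065],[0,0,0]]' --jaw '[0,0,0]'

```text
time: 12.7
tool_pos: [546.0, -137.8, 87.4]
tcp_rot: [177.0, 0.0, 89.0]
ft_force: [6.4, -0.7, -0.5]
finger_gap: 6.9
grip_force: 79.7
```

>>> apply_moves --angular '[[0,0.19,0],[0,0.19,0],[0,0,0],[0,0,0]]' --travel '[[0.028,0,-0.055],[0.028,0,-0.055],[0,0,-0.02],[0,0,0]]' --jaw '[0,0,0,0]'

```text
time: 13.2
tool_pos: [547.9, -137.8, 82.0]
tcp_rot: [-179.9, 0.0, 89.0]
ft_force: [6.1, -1.0, -0.6]
finger_gap: 6.6
grip_force: 79.5
```

>>> apply_moves --angular '[[0,0,0],[0,0,0],[0,0,0],[0,0,0]]' --travel '[[0.03,0,-0.025],[0,0,-0.025],[0,0,0],[0,0,0]]' --jaw '[0,0,0,0]'

```text
time: 13.7
tool_pos: [547.9, -137.7, 81.5]
tcp_rot: [-179.8, 0.0, 89.0]
ft_force: [-8.4, 2.3, 17.0]
finger_gap: 7.0
grip_force: 82.5
```

>>> apply_moves --angular '[[0,0,0],[0,0,0],[0,0,0],[0,0,0],[0,0,0],[0,0,0]]' --travel '[[0.03,0,0.02],[0.04,0,0],[0.05,0,0],[0.05,0,0],[0.05,0,0],[0,0,0]]' --jaw '[0,0,0,0,0,0]'

```text
time: 14.45
tool_pos: [556.0, -137.8, 81.5]
tcp_rot: [-179.7, 0.0, 89.0]
ft_force: [-8.6, -0.2, 13.8]
finger_gap: 6.9
grip_force: 81.9
```

>>> apply_moves --angular '[[0,0,0],[0,0,0],[0,0,0],[0,0,0],[0,0,0]]' --travel '[[0.04,0,0.01],[0.04,0,0],[0.04,0,0],[0.04,0,0],[0,0,0]]' --jaw '[0,0,0,0,0]'

```text
time: 15.08
tool_pos: [562.3, -137.8, 81.5]
tcp_rot: [-179.7, 0.0, 89.0]
ft_force: [-6.6, 0.1, 11.3]
finger_gap: 7.1
grip_force: 81.4
```

>>> apply_moves --angular '[[0,0,0],[0,0,0],[0,0,0],[0,0,0]]' --travel '[[0.025,0,0],[0.025,0,0],[0.025,0,0],[0,0,0]]' --jaw '[0,0,0,0]'

```text
time: 15.58
tool_pos: [564.9, -137.8, 81.5]
tcp_rot: [-179.6, 0.0, 89.0]
ft_force: [-10.1, -0.1, 13.4]
finger_gap: 7.1
grip_force: 81.7
```

>>> apply_moves --angular '[[0,0,0],[0,0,0],[0,0,0],[0,0,0]]' --travel '[[0.025,0,0],[0.025,0,0],[0.025,0,0],[0,0,0]]' --jaw '[0,0,0,0]'

```text
time: 16.08
tool_pos: [565.1, -137.8, 81.5]
tcp_rot: [-179.3, -0.0, 89.0]
ft_force: [-29.8, 0.7, 27.1]
finger_gap: 7.0
grip_force: 83.7
```

>>> apply_moves --angular '[[0,0,0],[0,0,0],[0,0,0],[0,0,0],[0,0,0],[0,0,0],[0,0,0],[0,0,0]]' --travel '[[-0.04,0,0.015],[0,0,0],[0,0,0],[0,0,0],[0,0,0],[0,0,0],[0,0,0],[0,0,0]]' --jaw '[0,0,0.1,0.2,0.3,0.4,0.4,0.4]'

```text
time: 17.08
tool_pos: [567.7, -137.4, 81.3]
tcp_rot: [-179.8, 0.0, 89.0]
ft_force: [0.9, -0.7, -0.5]
finger_gap: 34.5
grip_force: 0.0
```

>>> apply_moves --angular '[[0,0,0],[0,0,0],[0,0,0],[0,0,0],[0,0,0],[0,0,0],[0,0,0],[0,0,0],[0,0,0],[0,0,0],[0,0,0],[0,0,0],[0,0,0],[0,0,0],[0,0,0],[0,0,0]]' --travel '[[-0.05,0,0.2],[0,0,0.4],[0,0,0.7],[0,0,1],[0,0,1],[0,0,1],[-0.5,-0.5,0],[-0.5,-1,0],[-0.5,-1,0],[-0.5,-1,0],[-0.5,-1,0],[-0.5,-1,0],[-0.5,-1,0],[-0.5,-1,0],[0,-0.5,0],[0,0,0]]' --jaw '[0.4,0.4,0.4,0.4,0.4,0.4,0.4,0.4,0.4,0.4,0.4,0.4,0.4,0.4,0.4,0.4]'

```text
time: 19.08
tool_pos: [405.1, -458.7, 254.5]
tcp_rot: [-179.9, 0.1, 88.9]
ft_force: [0.0, 0.9, 0.6]
finger_gap: 33.9
grip_force: 0.0
```

```bash
python3 - <<'E'
from h import *
from bench import r
for n in("scene","top"):
    s=r.snapshot(n); np.savez(f"{n}2.npz",**s)
a=load("scene2")["color"][130:230,220:345,::-1];b=load("top2")["color"][115:245,260:350,::-1]
W=np.zeros((520,800,3),np.uint8);W[:352,:440]=cv2.resize(a,(440,352),interpolation=2);W[:,440:]=cv2.resize(b,(360,520),interpolation=2)
cv2.imwrite("pics/c3.png",W)
E
```

```text
(no output)
```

View pics/c3.png

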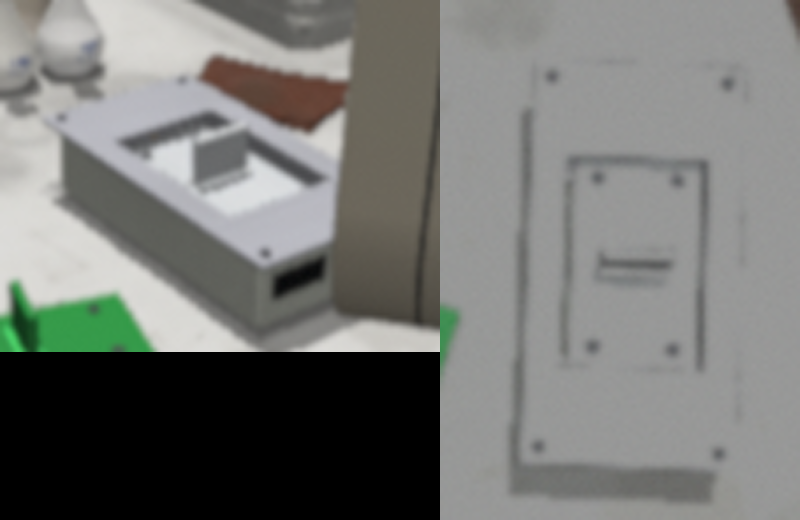

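The plate lies flat in the opening, with its four screws centred near crop (635,264). I check its x position, then hand in.

```bash
python3 - <<'E'
from h import *
s=load("top2")
c=ray(s,(308.75,181),49);print(c.round(1))
print("far/near opening edge",ray(s,(308,115+157/4),66).round(1),ray(s,(308,115+367/4),66).round(1))
E
```

```text
[ 562.9 -137.6   49. ]
far/near opening edge [ 635.8 -133.2   66. ] [ 488.6 -135.1   66. ]
```

Vision puts the plate about 1 mm short of home, which is within its error. To remove the doubt I'll push the tab gently with closed fingers, which also leaves nothing to drag it back.

>>> apply_moves --angular '[[0,0,0],[0,0,0],[0,0,0],[0,0,0],[0,0,0],[0,0,0],[0,0,0],[0,0,0],[0,0,0],[0,0,0],[0,0,0],[0,0,0],[0,0,0],[0,0,0],[0,0,0],[0,0,0]]' --travel '[[0.4,0.6,0],[0.4,1,0],[0.4,1,0],[0.4,1,0],[0.4,1,0],[0.4,1,0],[0.4,1,0],[0.2,0.8,0],[0.1,0.6,0],[0,0,0],[0,0,-0.8],[0,0,-0.8],[0,0,-0.8],[0,0,-0.7],[0,0,-0.4],[0,0,0]]' --jaw '[0,0,0,0,0,0,0,0,0,0,0,0,0,0,0,0]'

```text
time: 21.18
tool_pos: [528.8, -137.3, 112.4]
tcp_rot: [-179.7, -0.0, 89.0]
ft_force: [-0.2, 0.8, -0.4]
finger_gap: -0.2
grip_force: 0.0
```

>>> apply_moves --angular '[[0,0,0],[0,0,0],[0,0,0],[0,0,0],[0,0,0],[0,0,0],[0,0,0]]' --travel '[[0,0,-0.3],[0,0,-0.3],[0,0,-0.1],[0.1,0,0],[0.1,0,0],[0.06,0,0],[0,0,0]]' --jaw '[0,0,0,0,0,0,0]'

```text
time: 22.05
tool_pos: [540.5, -137.5, 85.6]
tcp_rot: [-179.9, 0.0, 89.0]
ft_force: [0.2, 0.3, -0.1]
finger_gap: -0.4
grip_force: 0.0
```

>>> apply_moves --angular '[[0,0,0],[0,0,0],[0,0,0],[0,0,0],[0,0,0],[0,0,0]]' --travel '[[0.05,0,0],[0.05,0,0],[0.05,0,0],[0.04,0,0],[0,0,0],[0,0,0]]' --jaw '[0,0,0,0,0,0]'

```text
time: 22.8
tool_pos: [547.1, -137.4, 85.3]
tcp_rot: [-179.8, -0.0, 89.0]
ft_force: [-4.5, -0.1, 4.7]
finger_gap: -0.4
grip_force: 2.6
```

>>> apply_moves --angular '[[0,0,0],[0,0,0],[0,0,0],[0,0,0],[0,0,0]]' --travel '[[0.025,0,0],[0.025,0,0],[0.025,0,0],[0,0,0],[0,0,0]]' --jaw '[0,0,0,0,0]'

```text
time: 23.42
tool_pos: [547.4, -137.4, 85.2]
tcp_rot: [-179.4, -0.0, 89.0]
ft_force: [-23.3, 0.8, 16.4]
finger_gap: -0.0
grip_force: 11.5
```

It is hard against the stop and hadn't moved back. Retreating, then handing in.

>>> apply_moves --angular '[[0,0,0],[0,0,0],[0,0,0],[0,0,0],[0,0,0],[0,0,0],[0,0,0],[0,0,0],[0,0,0],[0,0,0]]' --travel '[[-0.1,0,0],[-0.2,0,0],[-0.1,0,0],[0,0,0.4],[0,0,0.8],[0,0,1],[0,0,1],[0,0,0.5],[0,0,0],[0,0,0]]' --jaw '[0,0,0,0,0,0,0,0,0,0]'

```text
time: 24.68
tool_pos: [533.9, -137.1, 231.5]
tcp_rot: [-179.7, -0.0, 89.0]
ft_force: [-0.7, -0.8, -0.5]
finger_gap: 0.1
grip_force: 0.0
```

```bash
python3 - <<'E'
from bench import r
print(r.sense()["ft_force"], r.sense()["tool_pos"]); print(r.hand_in())
E
```

```text
[-0.72317735 -0.81834593 -0.533342  ] [ 533.89060043 -137.14622204  231.47602212]
the job is handed in; nothing more can be done
None
```

The plate is refitted flat on the ledges and was felt hard against the far stop, so the interlock pin should be pressed in (not seen directly); it is released, the arm is clear, and the job was handed in at about 24.7 s.

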